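# Refit the rotor on the microcentrifuge spindle

## Robot

A 6-joint arm with a two-finger parallel gripper is mounted at the origin on the work surface. World frame = base frame: x ahead of the robot, y to its left, z up, the work surface at z = 0. Lengths are in m, angles in rad, forces in N, time in s.
With the tool pointing down it reaches from about 0.25 to 0.775 m from the base axis. Payload 4 kg.
Tool frame: the origin (TCP) lies on the centre line of the jaws, within the pads' length; the fingertips stand 25 mm ahead of it and the grasp point (between the pads) lies 6 mm ahead of it; z points along the fingers, y is the line along which they close (so a half turn about z gives the same grasp; the last joint's range is limited). The gripper opens to 94 mm and grips with 3 to 60 N. Pads are 16 mm wide; open, the fingers measure 119 mm over their backs; the gripper's body (75 mm by 177 mm) begins 78 mm behind the grasp point.
Start: joints at [-1.323, 0.087, 1.371, -0, 1.684, -0.103], TCP at [0.189, -0.517, 0.206] pointing down, gripper open.
Joint ranges: [-3.1, 3.1], [-0.76, 2.03], [0.27, 2.55], [-1.08, 4.22], [0.17, 2.65], [-2.57, 2.57]. Speed limits (rad/s): [2.79, 2.79, 3.14, 3.14, 3.14, 3.14].

## Interface

Orientations are given as [roll, pitch, yaw] about the fixed x, y, z axes, in that order (R = Rz(yaw) Ry(pitch) Rx(roll)).
In Python, from bench import robot, imaging gives the robot as it stands. The module is installed in compiled form; this text tells all that it offers.
- The arm moves only by the tool drive_tool, never from a script. Its argument "series" is a list of rows, each a list of 3 entries, a list of its own where there are three numbers: the finger opening in m, from 0 to 0.094, then the shift along the tool's x, y, z in m, then the turn, a rotation vector about the tool's x, y, z in rad. A call has 1 to 5 rows; each row is the pose to reach, as a shift and turn from the pose commanded when the call began, along the tool's axes at that moment; what a row does not reach only later rows make up. A row lasts 1/8 s, in which the tool goes at most 62.5 mm and 10.7 degrees, less where a joint would pass 70% of its speed; a pose out of reach is approached as far as the arm can. A call with a gripper value outside its range is refused whole. The fingers move at their own pace and stop on an object; the grip force is fixed at half the most. Time passes only in rows, so rows that repeat a pose let the fingers close. It gives the time, the measured TCP pose, the force, the opening and the grip force at its end, in the units of the state.
- robot.get_obs(): the state, without advancing time (a new reading comes with each control period).
- imaging.snapshot(name): name is "scene" or "top" or "wrist"; returns the picture (420x560x3 uint8, red, green, blue); there is no depth.
- imaging.get_calibration(name): a dict with "intrinsics" (3x3 intrinsics, pixels), "position" and "rotation" of the camera in the world. Camera axes: x right, y up, looking along -z (the intrinsics and any distortion apply to the point x, -y, -z); pixel columns grow to the right and rows downward; lengths in m; the calibration is good to about 2 mm. A picture is of the moment at which its call begins: read the wrist's pose just before it. get_calibration takes no time and is no camera call; for the wrist camera it gives the pose at the moment of the call.
- robot.close_job(): hands the job in; it is judged then, once.
The state is a dict: "time": time; "joint_positions": joint angles; "qvel": joint speeds; "joint_torque": joint torques, N m; "tool_pos": TCP position; "ee_rot": TCP orientation; "wrist_force": force on the tool from outside, world axes, zero at the start; "wrist_torque": the same for the moment, N m; "width": finger opening in m; "finger_force": force on a finger pad.
Only numpy, scipy, OpenCV 4.12 (cv2) and the standard library are available. Lean on these libraries where they do the work, as an engineer would, in place of code of your own. Each camera call takes 0.05 s, during which the arm holds its last target. There are 200 camera calls.

## Task

The cleaned rotor stands on the bench: lift it by its knob, carry it level and set it on the tapered spindle of the open microcentrifuge, turning it by feel until its drive slots drop over the spindle's two dogs. Then press it straight down past the spindle's spring balls until it sits fully home, down on the spindle's flange, and let go of it. Never load the spindle or the machine with more than 60 N, and leave everything else on the bench where it is.

Things in the scene. Friction and masses are not known exactly. Their poses are not given: they have to be found in the camera images.
- rotor_knob (a point): Aluminium rotor, 114 mm across its rim, about 0.42 kg, with a dark round lifting knob, 30 mm across, that rises from 46 to 84 mm above the underside (rim: 44 mm). This point lies on the rotor's axis at the middle of the knob's grip, 68 mm above the underside; z up the axis, x along the line of the two drive slots, which red marks on knob, slope and rim repeat (both ways alike).
- rotor_slots (a point): Centre of the same rotor's underside, on its axis; axes as rotor_knob. The underside has a tapered bore (mouth 34 mm across) that matches the spindle's taper: at rest on the dogs, 11 mm above home, it still has 2.3 mm of sideways play all round; and two drive slots, 10 mm wide and 12.5 mm deep, at 17 to 36 mm from the axis along +x and -x.
- centrifuge: White bench microcentrifuge, 230 mm wide (x), 290 mm deep, deck 125 mm high, fixed. Origin on the bench under the spindle's axis; z up, y to its front (sloping panel), x its left-right line. Its bowl round the spindle, 150 mm across, floor 55 mm above the bench, is open; the lid stands open at the back, from 136 mm behind the axis, leaning back, up to 350 mm above the bench.
- spindle_home (a point): Point on the spindle's upright axis, 75 mm above the bench, fixed to the machine; axes as the centrifuge's. With the rotor fully home its underside (rotor_slots) is at this point and its knob point 68 mm above it. The steel taper is 31 mm across here and 19 mm across 28 mm higher; a thinner nose ends 39 mm above this point; a flange 64 mm across, at this height, is the rotor's stop.
- dog_tops (a point): Point on the axis level with the tops of the two brass dogs, 11 mm above home. The dogs, 7 mm wide, stand at 19.5 to 27 mm from the axis, opposite each other. Their line lies anywhere within 45 degrees of the machine's x axis; this angle is not measured: see it or feel for it. The motor holds the spindle lightly (0.12 N m). With the slots more than about 3.5 degrees off, the rotor rests on the dogs here.
- spring_catch (a point): Point on the axis level with the two spring balls in the spindle's nose, 34 mm above home. With its slots over the dogs the rotor drops until the balls stop it, about 5.6 mm above home. It takes about 7 N of push besides the rotor's weight to start it over them; the balls then grip the bore with a drag about equal to the weight, so it must be pressed on down until the flange stops it hard.
- pipette_a: grey pipette with a yellow button, 235 mm long, lying along its x axis; origin under its middle. To be left alone.
- pipette_b: grey pipette with a black button, 235 mm long, lying along its x axis; origin under its middle. To be left alone.
- marker: grey marker pen with a blue cap, 135 mm long, 14 mm thick, lying along its x axis; origin under its middle. To be left alone.
- well_plate: dark 24-well plate, 127 x 85 x 14 mm; origin under its centre. To be left alone.
- tube_rack: blue tube rack, 100 x 190 x 46 mm with the tubes' caps; origin under its centre. To be left alone.
- pen_cup: teal pen cup, 88 mm across, 170 mm high with its pens; origin under its centre. To be left alone.

How it is judged:
On the way, in this order (a step that is already met when the one before it is completed fails the run):
1. the rotor is lifted clear of the bench (height (world z) of rotor_knob above 0.12 m), for 0.1 s.
2. the rotor's slots have dropped over the dogs (z of rotor_knob in the frame of spindle_home below 0.0765 m and horizontal distance between rotor_knob and spindle_home below 0.005 m), for 0.05 s.
At the end, for the whole second after the job is handed in: The rotor sits fully home on the spindle: its knob point no more than 1.5 mm higher than its home height of 68 mm above spindle_home and within 2.5 mm of the spindle's axis, its axis within 0.03 rad of the spindle's, at rest and let go (z of rotor_knob in the frame of spindle_home between 0.066 and 0.0695 m and horizontal distance between rotor_knob and spindle_home below 0.0025 m and angle between the z axis of rotor_knob and the z axis of spindle_home, either way round below 0.03 rad and linear speed of rotor below 0.02 m/s); the robot touches nothing.
It fails at once if the spindle or the machine is loaded by the rotor with more than 60 N (contact force between rotor and centrifuge above 60 N).
It fails at once if the machine is struck or leaned on by the robot with more than 60 N (contact force between any of the arm, the fingers and centrifuge above 60 N).
It fails at once if the rotor is not carried level (tilted by more than 0.35 rad) (angle between rotor_knob's own z axis and vertical above 0.35 rad).
It fails at once if something else on the bench is moved by more than 30 mm (distance of any of pipette_a, pipette_b, marker, well_plate, tube_rack, pen_cup from where it was at the start of the episode above 0.03 m).
It also fails if it takes over 70 s, if anything falls off the work surface, if the arm or the gripper's body presses on something with over 40 N, if the wrist force passes 120 N, or if a joint passes its speed limit or range.

## Working session

There is one attempt and no reset: what is moved stays moved. The work goes in short steps, Python scripts to look and compute and a tool call to move; the robot and the scene stay as the last step left them, time stands still between calls to the robot, and variables do not carry over. Pictures are saved under pics/ and viewed, at most 10 in all, crops included, and the job is handed in when it is done.

Besides the shell and the picture viewer there is one more tool, called after "Request:" as name(argument=value, ...) on one line, values as JSON. drive_tool: Moves the arm, as the interface text tells. Its arguments: {"type":"object","properties":{"series":{"type":"array"}},"required":["series"]}

```bash
mkdir -p pics; python3 - <<'E'
from bench import robot, imaging
import cv2, numpy as np
for n in ("top","scene"):
    im=imaging.snapshot(n); cv2.imwrite(f"pics/{n}0.png",im[:,:,::-1])
    c=imaging.get_calibration(n); print(n,{k:np.round(v,4).tolist() if not isinstance(v,str) else v for k,v in c.items()})
o=robot.get_obs(); print({k:np.round(v,3).tolist() for k,v in o.items()})
E
```

```text
top {'intrinsics': [[444.5668, 0.0, 279.391], [0.0, 444.5668, 210.2078], [0.0, 0.0, 1.0]], 'position': [0.4242, 0.1462, 1.107], 'rotation': [0.1494, -0.0334, -1.5405]}
scene {'intrinsics': [[501.888, 0.0, 282.7704], [0.0, 501.888, 208.2774], [0.0, 0.0, 1.0]], 'position': [1.0063, -0.4695, 0.8544], 'rotation': [0.7568, 0.0098, 0.6081]}
{'time': 0.1, 'joint_positions': [-1.323, 0.088, 1.372, 0.0, 1.684, -0.103], 'qvel': [0.001, -0.003, -0.003, 0.001, -0.0, 0.001], 'joint_torque': [0.002, -34.125, -30.33, 0.072, 0.03, -0.0], 'tool_pos': [0.189, -0.516, 0.205], 'ee_rot': [-3.14, -0.0, 0.351], 'wrist_force': [0.818, -0.306, -0.074], 'wrist_torque': [0.007, -0.006, 0.042], 'finger_force': 0.0, 'width': 0.094}
```

View pics/top0.png

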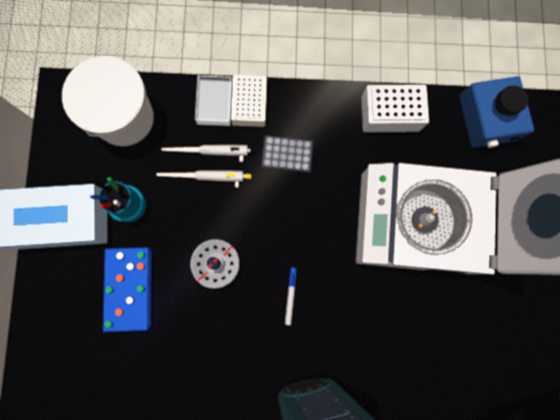

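View pics/scene0.png

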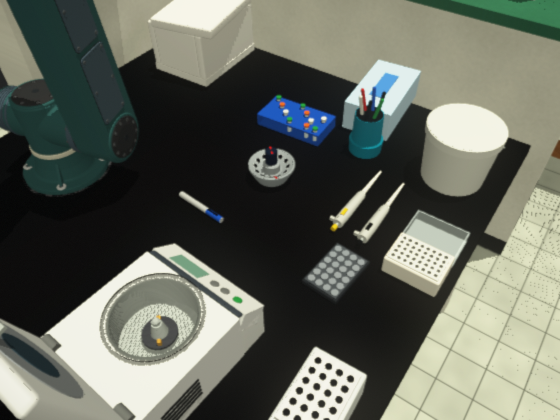

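The top view shows the rotor near (214,264), with red marks running lower-left to upper-right. The spindle is near (428,218), with orange dogs at about (419,227) and (437,212). The scene view shows the same layout, and both the bowl and the rotor are unobstructed.

```bash
cat > h.py <<'E'
from bench import robot, imaging
import cv2, numpy as np
from scipy.spatial.transform import Rotation as R
def rot(c):
    r=np.array(c["rotation"]); return r if r.shape==(3,3) else R.from_euler("xyz",r).as_matrix()
def ray(c,u,v):
    K=np.array(c["intrinsics"]); d=np.linalg.inv(K)@[u,v,1]
    return rot(c)@[d[0],-d[1],-d[2]]
def onplane(c,u,v,z):
    d=ray(c,u,v); p=np.array(c["position"]); return p+d*(z-p[2])/d[2]
def proj(c,P):
    q=rot(c).T@(np.array(P)-c["position"]); k=np.array(c["intrinsics"])@[q[0],-q[1],-q[2]]; return k[:2]/k[2]
def blobs(m,mn=3):
    n,l,s,ce=cv2.connectedComponentsWithStats(m.astype(np.uint8)); return [(np.round(ce[i],1).tolist(),int(s[i,4])) for i in range(1,n) if s[i,4]>=mn]
E
python3 - <<'E'
from h import *
im=imaging.snapshot("top"); c=imaging.get_calibration("top")
hsv=cv2.cvtColor(im,cv2.COLOR_RGB2HSV); H,S,V=[hsv[...,i].astype(int) for i in range(3)]
print("rot sanity",proj(c,[0,0,0]).round(),proj(c,[0.189,-0.517,0.2]).round())
red=((H<8)|(H>172))&(S>110)&(V>70); w=np.zeros_like(red); w[235:292,185:243]=1
print("red",blobs(red&w))
g=(V>70)&w; cs,_=cv2.findContours(g.astype(np.uint8),0,2); k=max(cs,key=cv2.contourArea); e=cv2.fitEllipse(k); print("rim ell",e)
print("rim ctr",onplane(c,*e[0],0.040))
org=(H>8)&(H<28)&(S>90)&(V>80); w2=np.zeros_like(red); w2[190:245,405:455]=1
b=blobs(org&w2); print("dogs",b)
for p,a in b: print(onplane(c,*p,0.086).round(4))
a=cv2.resize(im[230:300,180:250],None,fx=5.5,fy=5.5,interpolation=2); d=cv2.resize(im[183:253,393:463],None,fx=5.5,fy=5.5,interpolation=2)
cv2.imwrite("pics/crop1.png",np.hstack([a,d])[:,:,::-1])
E
```

```text
rot sanity [321. 463.] [595. 407.]
red [([227.8, 249.8], 20), ([215.0, 260.0], 17), ([209.6, 265.4], 13), ([201.2, 276.8], 23)]
rim ell ((214.25001525878906, 263.26959228515625), (48.3897705078125, 49.50628662109375), 38.363346099853516)
rim ctr [0.45311926 0.26625524 0.04      ]
dogs [([433.0, 211.9], 16), ([419.8, 225.2], 20)]
[ 0.5877 -0.2443  0.086 ]
[ 0.5551 -0.2124  0.086 ]
```

View pics/crop1.png

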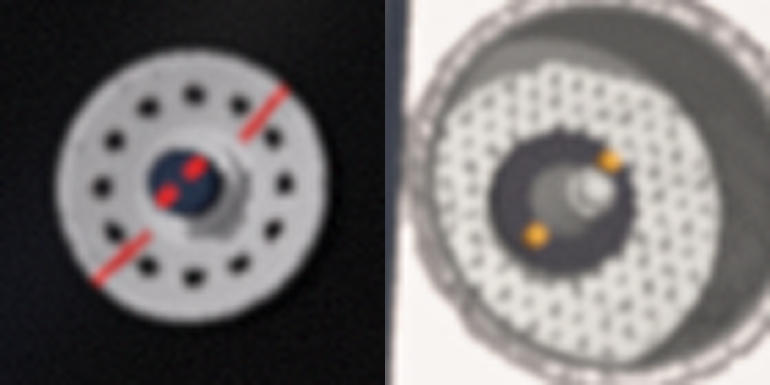

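The dogs are 45.6 mm apart, against 46.5 mm expected, so that measurement holds. Next I check the rotor and work out a wrist-camera look over the spindle on the way.

```bash
cat >> h.py <<'E'
def pose():
    o=robot.get_obs(); return np.array(o["tool_pos"]),R.from_euler("xyz",o["ee_rot"]),o
def goto(p,yaw,tag=""):
    t,r,o=pose(); T=R.from_euler("xyz",[np.pi,0,yaw])
    print(tag,"shift",r.inv().apply(np.array(p)-t).round(4).tolist(),"turn",(r.inv()*T).as_rotvec().round(4).tolist())
E
python3 - <<'E'
from h import *
c=imaging.get_calibration("top")
for z,l in ((.084,[(215,260),(209.6,265.4)]),(.042,[(227.8,249.8),(201.2,276.8)])):
    a,b=[onplane(c,*p,z) for p in l]; d=a-b; print((a+b)/2,np.linalg.norm(d),np.degrees(np.arctan2(d[1],d[0])))
w=imaging.get_calibration("wrist"); t,r,o=pose()
print("cam in tool",r.inv().apply(np.array(w["position"])-t),"axis tool",r.inv().as_matrix()@rot(w)@[0,0,-1], np.array(w["intrinsics"])[0])
goto([.5714,-.2284,.36],1.2)
E
```

```text
[0.45308138 0.26578398 0.084     ] 0.0171061711719809 -42.64595343221652
[0.45319057 0.26527482 0.042     ] 0.08841212553099237 -42.24267182901824
cam in tool [ 0.0746996  -0.00021643 -0.17901523] axis tool [-2.58784401e-01 -4.86189444e-04  9.65934986e-01] [361.39663187   0.         280.55405097]
 shift [0.4581, -0.139, -0.1544] turn [-0.0015, -0.0009, -0.8492]
```

Request:
drive_tool(series=[[0.094,[0.06,-0.06,-0.06],[0,0,0]],[0.094,[0.13,-0.12,-0.08],[0,0,0]],[0.094,[0.19,-0.18,-0.11],[0,0,0]],[0.094,[0.23,-0.21,-0.11],[0,0,0]],[0.094,[0.23,-0.21,-0.11],[0,0,0]]])

```text
time: 0.78
tool_pos: [0.3234, -0.2566, 0.3118]
ee_rot: [3.141, -0.0, 0.35]
wrist_force: [0.3, -0.7, 0.4]
width: 0.0939
finger_force: 0.0
```

```bash
python3 - <<'E'
from h import *
goto([.571,-.228,.25],1.2); print(pose()[2]["tool_pos"])
E
```

```text
shift [0.2424, 0.058, 0.0619] turn [0.0006, -0.0002, -0.8499]
[ 0.32336628 -0.25660974  0.31182171]
```

Request:
drive_tool(series=[[0.094,[0.06,0.015,0.0],[0,0,-0.17]],[0.094,[0.12,0.03,0.0],[0,0,-0.34]],[0.094,[0.18,0.044,0.02],[0,0,-0.51]],[0.094,[0.242,0.058,0.05],[0,0,-0.68]],[0.094,[0.242,0.058,0.062],[0,0,-0.85]]])

```text
time: 1.4
tool_pos: [0.5722, -0.2282, 0.2446]
ee_rot: [-3.135, -0.001, 1.209]
wrist_force: [0.3, 0.2, 0.2]
width: 0.094
finger_force: 0.0
```

Request:
drive_tool(series=[[0.094,[0,0,0],[0,0,0]],[0.094,[0,0,0],[0,0,0]]])

```text
time: 1.65
tool_pos: [0.5698, -0.23, 0.2505]
ee_rot: [3.14, 0.0, 1.198]
wrist_force: [-0.1, -0.4, 0.5]
width: 0.0938
finger_force: 0.0
```

```bash
cat > dogs.py <<'E'
from h import *
print(pose()[2]["tool_pos"],pose()[2]["ee_rot"])
c=imaging.get_calibration("wrist"); im=imaging.snapshot("wrist")
cv2.imwrite("pics/w1.png",im[:,:,::-1])
hsv=cv2.cvtColor(im,cv2.COLOR_RGB2HSV); H,S,V=[hsv[...,i].astype(int) for i in range(3)]
b=[x for x in blobs((H>8)&(H<28)&(S>90)&(V>80),8)]; print(b)
b=sorted(b,key=lambda x:-x[1])[:2]; a,e=[onplane(c,*x[0],0.085) for x in b]; d=a-e
print(a,e,(a+e)/2,np.linalg.norm(d),np.degrees(np.arctan2(d[1],d[0])), "pred spindle", proj(c,[.5714,-.2284,.086]))
E
python3 dogs.py
```

```text
[ 0.56977559 -0.23002765  0.25054142] [3.14038435e+00 4.03279304e-04 1.19794822e+00]
[([261.6, 184.2], 68), ([305.0, 202.1], 73), ([51.3, 356.2], 1534), ([509.8, 356.4], 1529), ([538.8, 415.5], 331)]
[ 0.26587384 -0.309286    0.085     ] [ 0.73826038 -0.49505549  0.085     ] [ 0.50206711 -0.40217075  0.085     ] 0.5076015584023994 158.53240165494526 pred spindle [281.87632038 190.95123185]
```

View pics/w1.png

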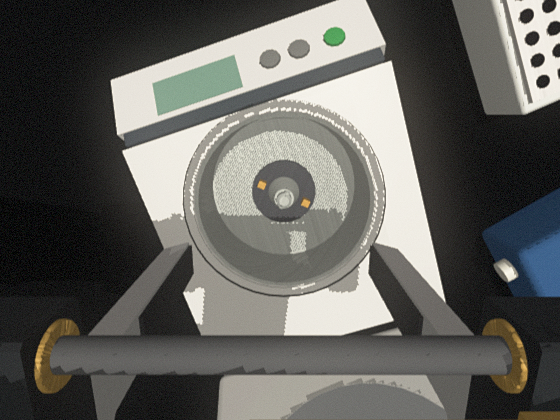

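The wrist view shows the dogs at (262,184) and (305,202), with the spindle's nose between them at (284,198). The other orange blobs are gripper hardware. I recompute with the right pair.

```bash
python3 - <<'E'
from h import *
c=imaging.get_calibration("wrist")
a,e=onplane(c,261.6,184.2,.086),onplane(c,305,202.1,.086); d=e-a
print(a,e,(a+e)/2,np.linalg.norm(d),np.degrees(np.arctan2(d[1],d[0])))
goto([.453,.2655,.20],1.2)
E
```

```text
[ 0.55573772 -0.21545611  0.086     ] [ 0.58862472 -0.24751345  0.086     ] [ 0.57218122 -0.23148478  0.086     ] 0.045926332043445754 -44.268086830896344
 shift [0.4192, -0.2894, 0.0503] turn [0.0027, 0.0005, -0.0019]
```

Request:
drive_tool(series=[[0.094,[0.05,-0.035,0],[0,0,0]],[0.094,[0.1,-0.07,0],[0,0,0]],[0.094,[0.15,-0.104,0],[0,0,0]],[0.094,[0.2,-0.138,0],[0,0,0]],[0.094,[0.25,-0.172,0],[0,0,0]]])

```text
time: 2.33
tool_pos: [0.4994, 0.0666, 0.2517]
ee_rot: [3.137, -0.002, 1.198]
wrist_force: [0.5, 0.7, -0.4]
width: 0.0944
finger_force: 0.0
```

Request:
drive_tool(series=[[0.094,[0.05,-0.035,0.01],[0,0,0]],[0.094,[0.1,-0.07,0.02],[0,0,0]],[0.094,[0.15,-0.105,0.04],[0,0,0]],[0.094,[0.169,-0.117,0.05],[0,0,0]],[0.094,[0.169,-0.117,0.05],[0,0,0]]])

```text
time: 2.95
tool_pos: [0.4513, 0.2661, 0.2001]
ee_rot: [3.141, -0.0, 1.202]
wrist_force: [-0.0, -1.3, -0.9]
width: 0.0939
finger_force: 0.0
```

Request:
drive_tool(series=[[0.094,[0,0,0],[0,0,0]]])

```text
time: 3.08
tool_pos: [0.4529, 0.2645, 0.2011]
ee_rot: [3.139, -0.001, 1.199]
wrist_force: [0.6, 1.0, -0.0]
width: 0.0942
finger_force: 0.0
```

```bash
python3 - <<'E'
from h import *
t,r,o=pose(); print(t,o["ee_rot"])
c=imaging.get_calibration("wrist"); im=imaging.snapshot("wrist")
cv2.imwrite("pics/w2.png",im[:,:,::-1])
hsv=cv2.cvtColor(im,cv2.COLOR_RGB2HSV); H,S,V=[hsv[...,i].astype(int) for i in range(3)]
print(blobs(((H<8)|(H>172))&(S>110)&(V>60),10), proj(c,[.453,.2655,.084]), proj(c,[.453,.2655,.044]))
E
```

```text
[0.45286532 0.26445461 0.20113401] [ 3.13908349e+00 -1.44226706e-03  1.19899240e+00]
[([64.8, 15.1], 42), ([198.0, 19.1], 14), ([239.8, 177.9], 118), ([272.3, 202.0], 65), ([322.1, 208.7], 125), ([291.3, 209.0], 65)] [280.57940395 204.13462086] [280.49303313 193.98620535]
```

View pics/w2.png

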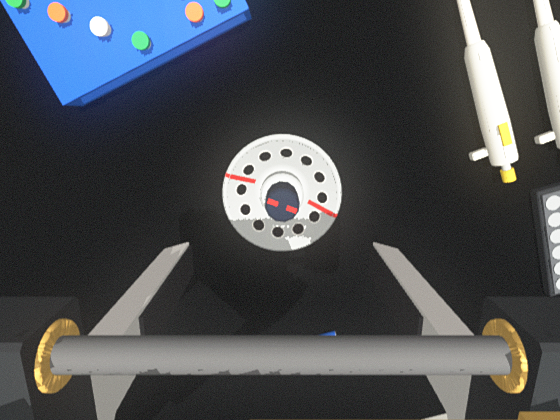

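The wrist view shows the rotor centred at about (282,193). The knob marks are at (272,202) and (291,209), and the rim marks at (240,178) and (322,209).

```bash
python3 - <<'E'
from h import *
c=imaging.get_calibration("wrist")
for z,l in ((.084,[(272.3,202),(291.3,209)]),(.042,[(239.8,177.9),(322.1,208.7)])):
    a,b=[onplane(c,*p,z) for p in l]; d=b-a; print((a+b)/2,np.linalg.norm(d),np.degrees(np.arctan2(d[1],d[0])))
goto([.4527,.2645,.0755],1.2)
E
```

```text
[0.45373605 0.2638481  0.084     ] 0.01718951304096964 -42.200147256855374
[0.45404136 0.26508419 0.042     ] 0.08432477266401196 -42.33021659247346
 shift [-0.0001, -0.0007, 0.1256] turn [0.0025, -0.0015, -0.0015]
```

Request:
drive_tool(series=[[0.094,[0.001,0,0.05],[0,0,0]],[0.094,[0.001,0,0.09],[0,0,0]],[0.094,[0.001,0,0.115],[0,0,0]],[0.094,[0.001,0,0.125],[0,0,0]],[0.094,[0.001,0,0.125],[0,0,0]]])

```text
time: 3.75
tool_pos: [0.4531, 0.2656, 0.0749]
ee_rot: [3.141, -0.0, 1.199]
wrist_force: [0.1, 0.5, 0.1]
width: 0.0943
finger_force: 0.0
```

Request:
drive_tool(series=[[0.02,[0,0,0],[0,0,0]],[0.02,[0,0,0],[0,0,0]],[0.02,[0,0,0],[0,0,0]],[0.02,[0,0,0],[0,0,0]],[0.02,[0,0,0],[0,0,0]]])

```text
time: 4.38
tool_pos: [0.4525, 0.2664, 0.0744]
ee_rot: [3.142, 0.0, 1.201]
wrist_force: [0.5, 0.1, -0.2]
width: 0.0473
finger_force: 0.0
```

Request:
drive_tool(series=[[0.02,[0,0,0],[0,0,0]],[0.02,[0,0,0],[0,0,0]],[0.02,[0,0,0],[0,0,0]],[0.02,[0,0,0],[0,0,0]],[0.02,[0,0,0],[0,0,0]]])

```text
time: 5.0
tool_pos: [0.4532, 0.2663, 0.0748]
ee_rot: [3.14, -0.001, 1.201]
wrist_force: [3.4, -1.2, 2.3]
width: 0.0292
finger_force: 30.0
```

Request:
drive_tool(series=[[0.02,[0,0,-0.02],[0,0,0]],[0.02,[0,0,-0.06],[0,0,0]],[0.02,[0,0,-0.1],[0,0,0]],[0.02,[0,0,-0.14],[0,0,0]],[0.02,[0,0,-0.15],[0,0,0]]])

```text
time: 5.62
tool_pos: [0.4523, 0.2671, 0.2257]
ee_rot: [-3.141, -0.002, 1.202]
wrist_force: [0.0, 1.2, -5.0]
width: 0.0288
finger_force: 30.0
```

```bash
python3 - <<'E'
from h import *
t,r,o=pose(); print(t,o["ee_rot"],o["width"],o["wrist_force"],o["finger_force"])
c=imaging.get_calibration("wrist"); im=imaging.snapshot("wrist")
cv2.imwrite("pics/w3.png",im[:,:,::-1])
hsv=cv2.cvtColor(im,cv2.COLOR_RGB2HSV); H,S,V=[hsv[...,i].astype(int) for i in range(3)]
print(blobs(((H<8)|(H>172))&(S>110)&(V>60),10), proj(c,t-[0,0,.006-.016]), proj(c,t-[0,0,.03]))
goto([.572,-.230,.225],1.2)
E
```

```text
[0.45228625 0.26714201 0.22574228] [-3.14146426e+00 -1.96478190e-03  1.20154621e+00] 0.028821898689715256 [ 0.03691675  1.21512104 -5.01017712] 29.987344443798065
[([82.7, 25.2], 33), ([195.5, 210.9], 43), ([220.2, 215.0], 262), ([347.4, 263.2], 168), ([264.7, 264.4], 155), ([296.0, 275.6], 151), ([362.7, 271.9], 40)] [281.5547804 266.8511773] [281.42188724 240.15642779]
 shift [-0.4202, 0.2911, -0.0002] turn [-0.0003, -0.0013, 0.0015]
```

View pics/w3.png

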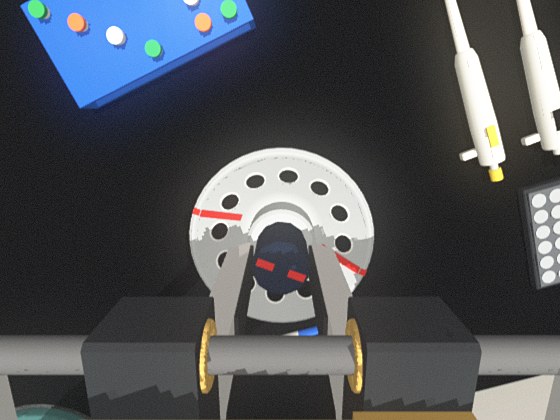

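The rotor is held level. The knob marks are at (265,264) and (296,276), and the rim marks run from (220,215) to (347,263). Next I compute its held angle and offset.

```bash
python3 - <<'E'
from h import *
c=imaging.get_calibration("wrist"); t,r,o=pose(); zt=t[2]+.0092
for z,l in ((zt,[(264.7,264.4),(296,275.6)]),(zt-.042,[(195.5,210.9),(362.7,271.9)])):
    a,b=[onplane(c,*p,z) for p in l]; d=b-a; m=(a+b)/2; print(m-t,r.inv().apply(m-t),np.linalg.norm(d),np.degrees(np.arctan2(d[1],d[0])))
print(np.degrees(o["ee_rot"][2]))
E
```

```text
[-0.00128582 -0.00177501  0.0092    ] [-0.00210737 -0.00056093 -0.00920263] 0.017082518720468405 -42.36580321854723
[-0.00106355 -0.00208053 -0.0328    ] [-0.00236736 -0.00023162  0.03279698] 0.11134718048282587 -42.32947894039469
68.83900606381306
```

Request:
drive_tool(series=[[0.02,[-0.05,0.035,0],[0,0,0]],[0.02,[-0.1,0.07,0],[0,0,0]],[0.02,[-0.15,0.104,0],[0,0,0]],[0.02,[-0.195,0.135,-0.01],[0,0,0]],[0.02,[-0.23,0.16,-0.02],[0,0,0]]])

```text
time: 6.3
tool_pos: [0.517, -0.0076, 0.2407]
ee_rot: [-3.134, 0.001, 1.2]
wrist_force: [1.3, 0.0, -4.3]
width: 0.0293
finger_force: 30.0
```

```bash
python3 - <<'E'
from h import *
goto([.573,-.229,.215],1.167)
E
```

```text
shift [-0.1859, 0.1327, 0.025] turn [-0.0073, 0.0016, 0.0326]
```

Request:
drive_tool(series=[[0.02,[-0.05,0.036,0],[0,0,0.01]],[0.02,[-0.1,0.071,0],[0,0,0.02]],[0.02,[-0.145,0.104,0.005],[0,0,0.033]],[0.02,[-0.175,0.125,0.01],[0,0,0.033]],[0.02,[-0.186,0.133,0.015],[0,0,0.033]]])

```text
time: 6.92
tool_pos: [0.574, -0.2287, 0.2247]
ee_rot: [-3.134, -0.001, 1.165]
wrist_force: [-1.0, -0.9, -5.1]
width: 0.029
finger_force: 30.0
```

Request:
drive_tool(series=[[0.02,[0,0,0],[0,0,0]],[0.02,[0,0,0],[0,0,0]],[0.02,[0,0,0],[0,0,0]]])

```text
time: 7.3
tool_pos: [0.5754, -0.2259, 0.2302]
ee_rot: [3.141, -0.0, 1.17]
wrist_force: [0.1, -0.2, -3.9]
width: 0.0288
finger_force: 30.0
```

```bash
python3 - <<'E'
from h import *
goto([.573,-.229,.195],1.167); t,r,o=pose(); print(t,o["ee_rot"],o["wrist_force"])
E
```

```text
shift [-0.0038, -0.001, 0.0352] turn [0.0008, -0.0003, 0.0028]
[ 0.57540313 -0.22588034  0.2301894 ] [ 3.14075023e+00 -3.09687570e-04  1.16979637e+00] [ 0.0575146  -0.20522791 -3.92749391]
```

Request:
drive_tool(series=[[0.02,[-0.002,-0.0005,0.01],[0,0,0.003]],[0.02,[-0.004,-0.001,0.02],[0,0,0.003]],[0.02,[-0.004,-0.001,0.03],[0,0,0.003]],[0.02,[-0.004,-0.001,0.03],[0,0,0.003]],[0.02,[-0.004,-0.001,0.03],[0,0,0.003]]])

```text
time: 7.92
tool_pos: [0.5729, -0.2308, 0.1995]
ee_rot: [3.141, -0.0, 1.165]
wrist_force: [-0.4, 0.6, -4.2]
width: 0.0296
finger_force: 30.0
```

Request:
drive_tool(series=[[0.02,[0,0,0],[0,0,0]]])

```text
time: 8.05
tool_pos: [0.5731, -0.2309, 0.2001]
ee_rot: [3.14, 0.0, 1.165]
wrist_force: [1.0, 0.1, -4.2]
width: 0.029
finger_force: 30.0
```

Request:
drive_tool(series=[[0.02,[0,0,0],[0,0,0]]])

```text
time: 8.18
tool_pos: [0.573, -0.2309, 0.2]
ee_rot: [3.141, 0.0, 1.165]
wrist_force: [-0.4, -0.2, -5.1]
width: 0.0289
finger_force: 30.0
```

Request:
drive_tool(series=[[0.02,[0.0017,-0.0007,0.005],[0,0,0]],[0.02,[0.0017,-0.0007,0.012],[0,0,0]],[0.02,[0.0017,-0.0007,0.02],[0,0,0]],[0.02,[0.0017,-0.0007,0.028],[0,0,0]],[0.02,[0.0017,-0.0007,0.03],[0,0,0]]])

```text
time: 8.8
tool_pos: [0.5722, -0.2295, 0.1686]
ee_rot: [-3.141, 0.002, 1.164]
wrist_force: [-1.2, -2.1, -3.1]
width: 0.0293
finger_force: 30.0
```

Request:
drive_tool(series=[[0.02,[0,0,0],[0,0,0]],[0.02,[0,0,0.001],[0,0,0]],[0.02,[0,0,0.002],[0,0,0]],[0.02,[0,0,0.003],[0,0,0]],[0.02,[0,0,0.004],[0,0,0]]])

```text
time: 9.43
tool_pos: [0.5728, -0.2289, 0.1655]
ee_rot: [3.142, 0.0, 1.165]
wrist_force: [-1.4, -1.6, -0.8]
width: 0.0288
finger_force: 30.0
```

Request:
drive_tool(series=[[0.02,[-0.0013,-0.0005,0],[0,0,0]],[0.02,[-0.0013,-0.0005,0],[0,0,0]],[0.02,[-0.0013,-0.0005,0],[0,0,0]]])

```text
time: 9.8
tool_pos: [0.5721, -0.2298, 0.1657]
ee_rot: [3.141, -0.0, 1.165]
wrist_force: [-0.6, -1.6, -2.2]
width: 0.0294
finger_force: 30.0
```

Request:
drive_tool(series=[[0.02,[0,0,0],[0,0,0]]])

```text
time: 9.93
tool_pos: [0.5721, -0.2299, 0.1657]
ee_rot: [3.141, -0.0, 1.165]
wrist_force: [0.4, -1.5, -2.2]
width: 0.0291
finger_force: 30.0
```

Contact is easing, with the remaining push toward −y, so I move further that way.

Request:
drive_tool(series=[[0.02,[-0.001,0.0004,0],[0,0,0]],[0.02,[-0.001,0.0004,0],[0,0,0]],[0.02,[-0.001,0.0004,0],[0,0,0]]])

```text
time: 10.3
tool_pos: [0.5718, -0.2308, 0.1657]
ee_rot: [3.141, -0.0, 1.165]
wrist_force: [-0.3, -0.6, -0.7]
width: 0.0292
finger_force: 30.0
```

Request:
drive_tool(series=[[0.02,[0,0,0],[0,0,0]]])

```text
time: 10.42
tool_pos: [0.5719, -0.2309, 0.1657]
ee_rot: [3.141, -0.0, 1.165]
wrist_force: [-1.0, -0.0, -0.9]
width: 0.0294
finger_force: 30.0
```

Request:
drive_tool(series=[[0.02,[0,0,0.0005],[0,0,0]],[0.02,[0,0,0.001],[0,0,0]],[0.02,[0,0,0.001],[0,0,0]]])

```text
time: 10.8
tool_pos: [0.572, -0.2309, 0.1653]
ee_rot: [3.141, -0.0, 1.165]
wrist_force: [-2.2, 0.2, 3.3]
width: 0.029
finger_force: 30.0
```

Request:
drive_tool(series=[[0.02,[0,0,0.0005],[0,0,0]],[0.02,[0,0,0.001],[0,0,0]],[0.02,[0,0,0.001],[0,0,0]]])

```text
time: 11.18
tool_pos: [0.5721, -0.2309, 0.165]
ee_rot: [3.14, -0.0, 1.165]
wrist_force: [-2.1, 1.4, 5.8]
width: 0.0293
finger_force: 30.1
```

```bash
python3 - <<'E'
from h import *
t,r,o=pose(); print(t,o["ee_rot"],o["wrist_force"],o["wrist_torque"])
c=imaging.get_calibration("wrist"); im=imaging.snapshot("wrist")
cv2.imwrite("pics/w4.png",im[:,:,::-1])
hsv=cv2.cvtColor(im,cv2.COLOR_RGB2HSV); H,S,V=[hsv[...,i].astype(int) for i in range(3)]
b=blobs(((H<8)|(H>172))&(S>110)&(V>60),10); print(b)
zt=t[2]+.0092
for p,a in b: print(p, r.inv().apply(onplane(c,*p,zt)-t).round(4), r.inv().apply(onplane(c,*p,zt-.042)-t).round(4))
E
```

```text
[ 0.57210749 -0.23093269  0.16501863] [ 3.13984139e+00 -9.66406731e-05  1.16490540e+00] [-2.05048885  1.43759428  5.83556904] [0.13279849 0.58733483 0.01429459]
[([213.7, 211.0], 307), ([338.9, 252.5], 240), ([264.8, 263.2], 154), ([360.1, 265.1], 37), ([296.2, 273.4], 151)]
[213.7, 211.0] [ 0.0291 -0.033  -0.0093] [ 0.0177 -0.0411  0.0327]
[338.9, 252.5] [ 0.0074  0.0288 -0.0091] [-0.0093  0.036   0.0329]
[264.8, 263.2] [ 0.0017 -0.0085 -0.0092] [-0.0165 -0.0105  0.0328]
[360.1, 265.1] [ 0.0006  0.0399 -0.0091] [-0.0179  0.0498  0.0329]
[296.2, 273.4] [-0.004   0.0075 -0.0092] [-0.0235  0.0094  0.0328]
```

View pics/w4.png

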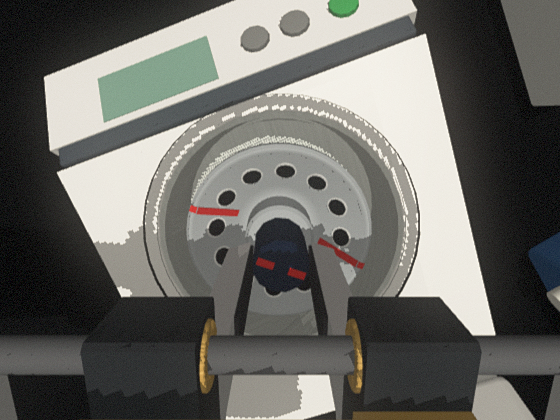

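Comparing hole and knob positions between w3 and w4, everything moved up in the image by 2–5 px. That fits the rotor having slid about 4.5 mm down in the pads. TCP 0.165 is therefore the rotor resting on the dog tops, so I search by turning and shifting under light load.

Request:
drive_tool(series=[[0.02,[0,0,-0.0005],[0,0,0.015]],[0.02,[0,0,-0.0005],[0,0,0.03]],[0.02,[0,0,-0.0005],[0,0,0.045]],[0.02,[0,0,-0.0005],[0,0,0.06]],[0.02,[0,0,-0.0005],[0,0,0.075]]])

```text
time: 11.85
tool_pos: [0.5725, -0.2312, 0.165]
ee_rot: [3.139, -0.0, 1.089]
wrist_force: [-1.4, 0.8, 4.9]
width: 0.0292
finger_force: 30.0
```

Request:
drive_tool(series=[[0.02,[0,0,0],[0,0,-0.03]],[0.02,[0,0,0],[0,0,-0.06]],[0.02,[0,0,0],[0,0,-0.09]],[0.02,[0,0,0],[0,0,-0.12]],[0.02,[0,0,0],[0,0,-0.14]]])

```text
time: 12.48
tool_pos: [0.5718, -0.231, 0.1648]
ee_rot: [3.141, 0.0, 1.231]
wrist_force: [-2.0, 1.8, 5.4]
width: 0.0289
finger_force: 30.1
```

Request:
drive_tool(series=[[0.02,[0.0003,-0.0007,0],[0,0,0.02]],[0.02,[0.0006,-0.0013,0],[0,0,0.04]],[0.02,[0.0006,-0.0013,0],[0,0,0.06]],[0.02,[0.0006,-0.0013,0],[0,0,0.08]],[0.02,[0.0006,-0.0013,0],[0,0,0.1]]])

```text
time: 13.1
tool_pos: [0.5719, -0.2306, 0.1648]
ee_rot: [3.138, 0.0, 1.129]
wrist_force: [1.1, -1.1, 5.4]
width: 0.0292
finger_force: 30.0
```

Request:
drive_tool(series=[[0.02,[0,0,0],[0,0,-0.02]],[0.02,[0,0,0],[0,0,-0.035]],[0.02,[0,0,0],[0,0,-0.035]]])

```text
time: 13.48
tool_pos: [0.5718, -0.2304, 0.1649]
ee_rot: [3.138, 0.0, 1.165]
wrist_force: [-0.5, 0.5, 6.0]
width: 0.0288
finger_force: 30.0
```

```bash
python3 - <<'E'
from h import *
t,r,o=pose(); print(t,o["ee_rot"],o["wrist_force"],o["wrist_torque"])
# torque check and tilt: PnP of hole/mark points between w3 (level, known) and now
import json
def feats(im):
    g=cv2.cvtColor(im,cv2.COLOR_RGB2GRAY).astype(int); return blobs((g<75)&(np.indices(g.shape)[0]<262)&(np.indices(g.shape)[0]>140)&(np.indices(g.shape)[1]>195)&(np.indices(g.shape)[1]<362),40)
for n in ("w3","w4"):
    print(n,[b for b in feats(cv2.imread(f"pics/{n}.png")[:,:,::-1]) if b[1]<400])
im=imaging.snapshot("wrist"); cv2.imwrite("pics/w5.png",im[:,:,::-1])
print("w5",[b for b in feats(im) if b[1]<400])
hsv=cv2.cvtColor(im,cv2.COLOR_RGB2HSV); H,S,V=[hsv[...,i].astype(int) for i in range(3)]
print(blobs(((H<8)|(H>172))&(S>110)&(V>60),10))
E
```

```text
[ 0.57175629 -0.23041093  0.16487214] [3.13840345e+00 1.80768196e-04 1.16469115e+00] [-0.48434442  0.49542485  5.97080159] [-0.18556339 -0.08743721 -0.00973693]
w3 [([288.1, 175.7], 109), ([254.8, 181.0], 127), ([319.4, 187.7], 118), ([229.6, 201.4], 148), ([339.2, 212.9], 154), ([219.2, 230.9], 176), ([342.7, 243.4], 182), ([221.6, 257.1], 45)]
w4 [([285.2, 171.1], 163), ([251.6, 176.7], 163), ([316.6, 182.5], 167), ([226.4, 197.6], 169), ([336.6, 207.0], 180), ([216.4, 227.3], 197), ([340.2, 237.2], 202), ([337.6, 251.5], 195), ([221.0, 254.5], 123)]
w5 [([285.4, 171.6], 165), ([251.9, 177.3], 164), ([316.9, 182.9], 172), ([226.7, 198.2], 173), ([336.9, 207.5], 178), ([216.9, 227.6], 196), ([340.7, 237.7], 199), ([324.3, 243.0], 52), ([343.9, 255.7], 130), ([221.2, 254.8], 111)]
[([214.0, 211.4], 309), ([342.7, 255.0], 273), ([264.8, 263.2], 152), ([296.3, 273.4], 152)]
```

```bash
python3 - <<'E'
from h import *
c=imaging.get_calibration("wrist"); t,r,o=pose(); K=np.array(c["intrinsics"])
Rc=r.inv().as_matrix()@rot(c)@np.diag([1,-1,-1]); pc=r.inv().apply(np.array(c["position"])-t)  # cv cam in tool
ht=-.0092
h3=[(288.1,175.7),(254.8,181),(319.4,187.7),(229.6,201.4),(339.2,212.9),(219.2,230.9),(342.7,243.4)]; k3=[(264.7,264.4),(296,275.6)]
h5=[(285.4,171.6),(251.9,177.3),(316.9,182.9),(226.7,198.2),(336.9,207.5),(216.9,227.6),(340.7,237.7)]; k5=[(264.8,263.2),(296.3,273.4)]
def cast(p,z):
    d=Rc@np.linalg.inv(K)@[*p,1]; return pc+d*(z-pc[2])/d[2]
for hh in (.036,.040,.044):
    obj=np.array([cast(p,ht+.084-hh) for p in h3]+[cast(p,ht) for p in k3])
    ok,rv,tv=cv2.solvePnP(obj,np.array(h5+k5,float),K,None)
    A=Rc@cv2.Rodrigues(rv)[0]; b=Rc@tv.ravel()+pc   # obj(old tool)->tool now
    e=cv2.projectPoints(obj,rv,tv,K,None)[0][:,0]-np.array(h5+k5)
    rad=np.linalg.norm(obj[:7,:2]-obj[7:,:2].mean(0),axis=1)
    ug=np.array([-.0015,-.0003,.0748]); ax=A@[0,0,1]
    print(hh,"rad",rad.round(4),"rotvec deg",np.degrees(cv2.Rodrigues(A)[0].ravel()).round(2),"underside ctr shift",(A@ug+b-ug).round(4),"knobpt",(A@[-.0015,-.0003,.0068]+b).round(4),"rms",e.std().round(2))
E
```

```text
0.036 rad [0.0407 0.0403 0.0407 0.0398 0.0404 0.0392 0.0399] rotvec deg [ 1.56  2.58 -0.67] underside ctr shift [ 0.0044 -0.0022  0.0006] knobpt [-0.0002 -0.0006  0.0075] rms 0.08
0.04 rad [0.0413 0.0409 0.0411 0.04   0.0403 0.0387 0.0391] rotvec deg [ 1.64  2.79 -0.65] underside ctr shift [ 0.0047 -0.0023  0.0006] knobpt [-0.0001 -0.0007  0.0075] rms 0.09
0.044 rad [0.042  0.0414 0.0415 0.0401 0.0402 0.0382 0.0383] rotvec deg [ 1.75  3.05 -0.63] underside ctr shift [ 0.0051 -0.0025  0.0006] knobpt [-0.     -0.0007  0.0075] rms 0.1
```

The point fit shows the rotor tilted about 3° in the grip, with its +y side up. One dog is pushing it up off-centre. I lift clear and measure what is left of the tilt.

Request:
drive_tool(series=[[0.02,[0,0,-0.005],[0,0,0]],[0.02,[0,0,-0.012],[0,0,0]],[0.02,[0,0,-0.02],[0,0,0]],[0.02,[0,0,-0.02],[0,0,0]],[0.02,[0,0,-0.02],[0,0,0]]])

```text
time: 14.15
tool_pos: [0.5706, -0.2297, 0.1836]
ee_rot: [-3.141, -0.0, 1.165]
wrist_force: [-0.8, -0.1, -5.0]
width: 0.0286
finger_force: 30.0
```

```bash
cat > held.py <<'E'
from h import *
from scipy.spatial import cKDTree
c=imaging.get_calibration("wrist"); t,r,o=pose(); K=np.array(c["intrinsics"])
im=imaging.snapshot("wrist"); cv2.imwrite("pics/w_%.2f.png"%o["time"],im[:,:,::-1])
Rc=np.array([[0,0,0]]); Rc=r.inv().as_matrix()@rot(c)@np.diag([1,-1,-1]); pc=r.inv().apply(np.array(c["position"])-t)
ht=-.0092; hh=.037
h3=[(288.1,175.7),(254.8,181),(319.4,187.7),(229.6,201.4),(339.2,212.9),(219.2,230.9),(342.7,243.4)]; k3=[(264.7,264.4),(296,275.6)]
def cast(p,z):
    d=Rc@np.linalg.inv(K)@[*p,1]; return pc+d*(z-pc[2])/d[2]
g=cv2.cvtColor(im,cv2.COLOR_RGB2GRAY).astype(int); v,u=np.indices(g.shape)
hs=[b[0] for b in blobs((g<75)&(v<262)&(v>140)&(u>195)&(u<362),60) if b[1]<400]
hsv=cv2.cvtColor(im,cv2.COLOR_RGB2HSV); H,S,V=[hsv[...,i].astype(int) for i in range(3)]
ks=[b[0] for b in blobs(((H<8)|(H>172))&(S>110)&(V>60)&(u>250)&(u<310)&(v>240),40)]
def near(L,P):
    d,i=cKDTree(L).query(P); return [(P_i,L[j]) for P_i,j,dd in zip(P,i,d) if dd<11]
a=near(hs,h3); k=near(ks,k3)
obj=np.array([cast(p,ht+.084-hh) for p,_ in a]+[cast(p,ht) for p,_ in k]); ip=np.array([q for _,q in a+k],float)
ok,rv,tv=cv2.solvePnP(obj,ip,K,None); A=Rc@cv2.Rodrigues(rv)[0]; b=Rc@tv.ravel()+pc
e=cv2.projectPoints(obj,rv,tv,K,None)[0][:,0]-ip
kn=obj[-2:].mean(0); ug=np.array([kn[0],kn[1],.0748]); uc=A@ug+b; axis=r.apply(A@[0,0,-1])
print(len(a),len(k),"rms",e.std().round(2),"rotvec deg",np.degrees(cv2.Rodrigues(A)[0].ravel()).round(2))
s=A@[1,0,0]
print("tool",t.round(4),np.round(o["ee_rot"],4),"F",o["wrist_force"].round(1) if hasattr(o["wrist_force"],'round') else o["wrist_force"],"T",np.round(o["wrist_torque"],2))
yaw=np.degrees(o["ee_rot"][2]); print("slot yaw",-42.35-68.84+yaw-np.degrees(cv2.Rodrigues(A)[0].ravel())[2])
print("underside in tool",uc.round(4),"world",(t+r.apply(uc)).round(4),"axis world",axis.round(3))
E
python3 held.py
```

```text
7 2 rms 2.66 rotvec deg [2.85 0.77 1.99]
tool [ 0.5706 -0.2297  0.1836] [-3.1408e+00 -3.0000e-04  1.1650e+00] F [-0.8 -0.1 -5. ] T [-0.06  0.   -0.02]
slot yaw -46.43031313365152
underside in tool [ 0.0025 -0.0048  0.0697] world [ 0.5672 -0.2254  0.114 ] axis world [ 0.04  -0.033  0.999]
```

```bash
sed -i 's/^ok,rv,tv=cv2.solvePnP(obj,ip,K,None);/ok,rv,tv,inl=cv2.solvePnPRansac(obj,ip,K,None,reprojectionError=0.7,iterationsCount=500); inl=inl.ravel(); _,rv,tv=cv2.solvePnP(obj[inl],ip[inl],K,None,rv,tv,True);/; s/^e=.*/e=(cv2.projectPoints(obj,rv,tv,K,None)[0][:,0]-ip)[inl]; print("inl",inl)/' held.py; python3 held.py
```

```text
inl [0 1 2 3 4 5 7 8]
7 2 rms 0.09 rotvec deg [ 1.65  4.99 -0.67]
tool [ 0.5705 -0.2297  0.1835] [-3.1405e+00 -2.0000e-04  1.1649e+00] F [ 0.6 -0.2 -4.7] T [-0.05 -0.07  0.02]
slot yaw -43.7814962977079
underside in tool [ 0.0055 -0.0029  0.0756] world [ 0.5699 -0.2234  0.1079] axis world [-0.006 -0.092  0.996]
```

The held tilt is now 5°, and the slot yaw of −43.8° agrees with the dogs at −44.3°. The open question is the spindle's exact position, so I check it with the scene camera (from scene0.png) and the nose tip.

```bash
python3 - <<'E'
from h import *
im=cv2.imread("pics/scene0.png")[:,:,::-1]; c=imaging.get_calibration("scene")
hsv=cv2.cvtColor(im,cv2.COLOR_RGB2HSV); H,S,V=[hsv[...,i].astype(int) for i in range(3)]
v,u=np.indices(H.shape); w=(u>125)&(u<190)&(v>295)&(v<360)
b=blobs((H>8)&(H<28)&(S>90)&(V>80)&w,3); print(b)
P=[onplane(c,*x[0],.085) for x in b]; print(np.round(P,4),np.mean(P,0) if len(P)==2 else "")
for s in ((.5714,-.2284),(.5722,-.2315)):
    for sg in (1,-1): print("pred dog",proj(c,[s[0]+sg*.0166,s[1]-sg*.0162,.085]).round(1))
ct=imaging.get_calibration("top"); print("nose top",onplane(ct,430.8,217.5,.114))
# rotor seen by scene: knob red marks, rim
w=(u>235)&(u<310)&(v>135)&(v<195); print(blobs(((H<8)|(H>172))&(S>110)&(V>60)&w,3), "pred knob top",proj(c,[.4531,.2655,.084]),proj(c,[.4539,.2645,.084]))
E
python3 - <<'E'
import cv2,numpy as np
a=cv2.imread("pics/w1.png")[150:230,240:330]; s=cv2.imread("pics/scene0.png")[285:365,115:205]
cv2.imwrite("pics/crop2.png",np.hstack([cv2.resize(x,None,fx=4.4,fy=4.4,interpolation=2) for x in (a,s)]))
E
```

```text
[([158.4, 316.4], 14), ([158.8, 341.9], 36)]
[[ 0.5537 -0.2152  0.085 ]
 [ 0.5894 -0.2504  0.085 ]] [ 0.57154671 -0.23279958  0.085     ]
pred dog [160.7 338.9]
pred dog [160.  315.5]
pred dog [159.7 340.5]
pred dog [159.1 317. ]
nose top [ 0.57007698 -0.22820264  0.114     ]
[([270.1, 147.4], 11), ([271.7, 152.1], 9), ([275.7, 177.3], 3)] pred knob top [271.61327265 149.61730309] [271.64096724 149.96542984]
```

View pics/crop2.png

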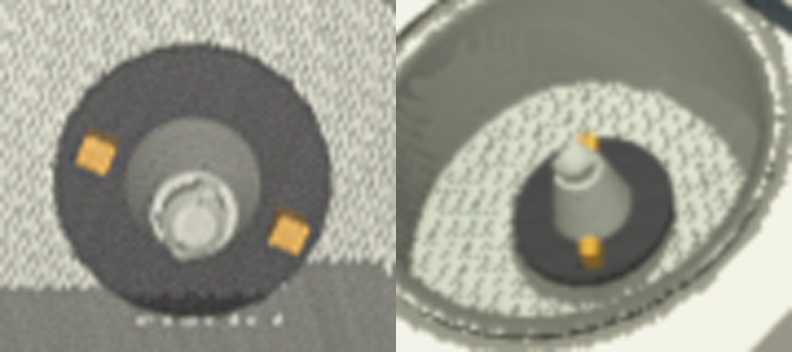

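Flange, dogs and scene camera agree on the spindle at about (0.572, −0.231). The rotor tilted about 5° in transport, which put its underside 6 mm off in +y, and that explains the early contact on the taper. I re-level it by tilting the tool.

Request:
drive_tool(series=[[0.02,[0,0,-0.005],[0,0,0]],[0.02,[0,0.0005,-0.01],[-0.01,-0.03,0]],[0.02,[0.0005,0.0015,-0.01],[-0.02,-0.06,0.005]],[0.02,[0.0005,0.0026,-0.01],[-0.029,-0.087,0.009]],[0.02,[0.0005,0.0026,-0.01],[-0.029,-0.087,0.009]]])

```text
time: 14.88
tool_pos: [0.5735, -0.2295, 0.1937]
ee_rot: [3.112, 0.087, 1.156]
wrist_force: [-0.3, -0.6, -3.5]
width: 0.0292
finger_force: 30.0
```

Request:
drive_tool(series=[[0.02,[0,0,0],[0,0,0]],[0.02,[0,0,0],[0,0,0]]])

```text
time: 15.12
tool_pos: [0.5733, -0.2307, 0.1938]
ee_rot: [3.112, 0.087, 1.154]
wrist_force: [0.1, 0.6, -5.5]
width: 0.0292
finger_force: 30.0
```

```bash
python3 held.py
```

```text
inl [0 1 2 3 4 5 6 7 8]
7 2 rms 0.1 rotvec deg [ 1.74  5.63 -0.66]
tool [ 0.5733 -0.2307  0.1938] [3.1123 0.0869 1.1542] F [ 0.1  0.6 -5.5] T [ 0.15 -0.06  0.04]
slot yaw -44.40024545859145
underside in tool [ 0.0062 -0.003   0.0756] world [ 0.5724 -0.2307  0.1179] axis world [-0.003 -0.011  1.   ]
```

The rotor is level, with its underside at (0.5724, −0.2307) and slots at −44.4°. I descend along world z, correcting for the tool tilt.

Request:
drive_tool(series=[[0.02,[0.0006,-0.0002,0.007],[0,0,0]],[0.02,[0.0012,-0.0004,0.014],[0,0,0]],[0.02,[0.0018,-0.0006,0.021],[0,0,0]],[0.02,[0.0023,-0.0008,0.027],[0,0,0]],[0.02,[0.0023,-0.0008,0.027],[0,0,0]]])

```text
time: 15.8
tool_pos: [0.5729, -0.2304, 0.1658]
ee_rot: [3.114, 0.087, 1.155]
wrist_force: [-0.0, -0.3, -4.7]
width: 0.0288
finger_force: 30.0
```

Request:
drive_tool(series=[[0.02,[0,0,0],[0,0,0]]])

```text
time: 15.92
tool_pos: [0.5735, -0.2307, 0.1671]
ee_rot: [3.112, 0.087, 1.154]
wrist_force: [0.4, -0.0, -4.2]
width: 0.0289
finger_force: 30.0
```

Request:
drive_tool(series=[[0.02,[0.0001,-0.0001,0.0015],[0,0,0]],[0.02,[0.0003,-0.0001,0.003],[0,0,0]],[0.02,[0.0004,-0.0001,0.0045],[0,0,0]],[0.02,[0.0005,-0.0002,0.006],[0,0,0]],[0.02,[0.0005,-0.0002,0.006],[0,0,0]]])

```text
time: 16.55
tool_pos: [0.5733, -0.2307, 0.1609]
ee_rot: [3.112, 0.087, 1.154]
wrist_force: [-1.2, 0.4, -4.2]
width: 0.029
finger_force: 30.0
```

Request:
drive_tool(series=[[0.02,[0.0001,0,0.001],[0,0,0]],[0.02,[0.0002,-0.0001,0.002],[0,0,0]],[0.02,[0.0003,-0.0001,0.003],[0,0,0]],[0.02,[0.0003,-0.0001,0.003],[0,0,0]]])

```text
time: 17.05
tool_pos: [0.573, -0.2305, 0.1567]
ee_rot: [3.113, 0.087, 1.155]
wrist_force: [-0.1, -0.5, -5.2]
width: 0.0289
finger_force: 30.0
```

Request:
drive_tool(series=[[0.02,[0.0001,0,0.001],[0,0,0]],[0.02,[0.0002,-0.0001,0.002],[0,0,0]],[0.02,[0.0002,-0.0001,0.002],[0,0,0]]])

```text
time: 17.42
tool_pos: [0.5731, -0.2305, 0.1555]
ee_rot: [3.113, 0.087, 1.155]
wrist_force: [-0.6, -0.2, -4.6]
width: 0.0291
finger_force: 30.0
```

The slots have dropped over the dogs, with the underside about 5 mm above home and no load. Now I press down.

Request:
drive_tool(series=[[0.02,[0.0001,0,0.001],[0,0,0]],[0.02,[0.0002,-0.0001,0.002],[0,0,0]],[0.02,[0.0002,-0.0001,0.002],[0,0,0]]])

```text
time: 17.8
tool_pos: [0.5733, -0.2308, 0.1541]
ee_rot: [3.111, 0.088, 1.154]
wrist_force: [-1.0, -1.5, -2.0]
width: 0.0289
finger_force: 30.0
```

Request:
drive_tool(series=[[0.02,[0.0001,0,0.001],[0,0,0]],[0.02,[0.0002,-0.0001,0.002],[0,0,0]],[0.02,[0.0002,-0.0001,0.002],[0,0,0]]])

```text
time: 18.18
tool_pos: [0.5731, -0.2306, 0.1516]
ee_rot: [3.112, 0.087, 1.154]
wrist_force: [-1.7, -1.5, -0.5]
width: 0.0289
finger_force: 30.0
```

Request:
drive_tool(series=[[0.02,[0.0001,0,0.001],[0,0,0]],[0.02,[0.0002,-0.0001,0.002],[0,0,0]],[0.02,[0.0002,-0.0001,0.002],[0,0,0]]])

```text
time: 18.55
tool_pos: [0.5729, -0.2308, 0.1501]
ee_rot: [3.112, 0.088, 1.154]
wrist_force: [-3.8, -1.8, 2.2]
width: 0.0292
finger_force: 30.1
```

Request:
drive_tool(series=[[0.02,[0.0001,0,0.001],[0,0,0]],[0.02,[0.0001,0,0.001],[0,0,0]]])

```text
time: 18.8
tool_pos: [0.5729, -0.2309, 0.15]
ee_rot: [3.111, 0.088, 1.154]
wrist_force: [-5.4, -2.1, 4.8]
width: 0.0291
finger_force: 30.1
```

Request:
drive_tool(series=[[0.02,[0,-0.0005,0.001],[0,0,0]],[0.02,[-0.0002,-0.0008,0.002],[0,0,0]],[0.02,[-0.0002,-0.0008,0.003],[0,0,0]],[0.02,[-0.0002,-0.0008,0.003],[0,0,0]]])

```text
time: 19.3
tool_pos: [0.5728, -0.2316, 0.1497]
ee_rot: [3.108, 0.089, 1.154]
wrist_force: [-5.8, -1.7, 11.9]
width: 0.0292
finger_force: 30.3
```

```bash
python3 held.py
```

```text
inl [0 1 2 3 4 5 6 7 8]
7 2 rms 0.14 rotvec deg [ 2.33  4.77 -0.76]
tool [ 0.5728 -0.2316  0.1497] [3.1078 0.0887 1.1536] F [-5.8 -1.7 11.9] T [-0.37  1.55 -0.1 ]
slot yaw -44.331025417182424
underside in tool [ 0.005  -0.0039  0.0755] world [ 0.5709 -0.2326  0.074 ] axis world [0.009 0.002 1.   ]
```

The stop is hard and the underside reads 0.074, against 0.075 at home, with the axis upright. I push once more to be sure, then unload and release.

Request:
drive_tool(series=[[0.02,[0,-0.0003,0.001],[0,0,0]],[0.02,[0,-0.0005,0.002],[0,0,0]],[0.02,[0,-0.0005,0.003],[0,0,0]],[0.02,[0,-0.0005,0.003],[0,0,0]]])

```text
time: 19.85
tool_pos: [0.5728, -0.2318, 0.1495]
ee_rot: [3.105, 0.089, 1.153]
wrist_force: [-7.4, -0.3, 18.6]
width: 0.0292
finger_force: 30.5
```

Request:
drive_tool(series=[[0.02,[0,0.0005,-0.003],[0,0,0]],[0.02,[0,0.0005,-0.006],[0,0,0]],[0.02,[0,0.0005,-0.006],[0,0,0]]])

```text
time: 20.23
tool_pos: [0.5727, -0.2309, 0.1499]
ee_rot: [3.11, 0.088, 1.154]
wrist_force: [-4.9, -2.9, 5.7]
width: 0.0292
finger_force: 30.1
```

Request:
drive_tool(series=[[0.07,[0,0,0],[0,0,0]],[0.07,[0,0,0],[0,0,0]],[0.07,[0,0,0],[0,0,0]],[0.07,[0,0,0],[0,0,0]],[0.07,[0,0,0],[0,0,0]]])

```text
time: 20.85
tool_pos: [0.5726, -0.2301, 0.1486]
ee_rot: [3.112, 0.087, 1.155]
wrist_force: [-0.5, 0.8, -0.4]
width: 0.0696
finger_force: 0.0
```

Request:
drive_tool(series=[[0.07,[-0.001,0,-0.01],[0,0,0]],[0.07,[-0.003,0.001,-0.035],[0,0,0]],[0.07,[-0.007,0.002,-0.08],[0.01,0.03,0]],[0.07,[-0.009,0.003,-0.1],[0.029,0.087,0]],[0.07,[-0.009,0.003,-0.1],[0.029,0.087,0]]])

```text
time: 21.48
tool_pos: [0.5732, -0.2321, 0.2524]
ee_rot: [3.135, 0.001, 1.154]
wrist_force: [-0.3, -0.5, -0.5]
width: 0.0699
finger_force: 0.0
```

Request:
drive_tool(series=[[0.07,[0,0,0],[0,0,0]],[0.07,[0,0,0],[0,0,0]]])

```text
time: 21.72
tool_pos: [0.5718, -0.2298, 0.2473]
ee_rot: [-3.139, 0.0, 1.156]
wrist_force: [-0.0, 0.7, -1.3]
width: 0.0698
finger_force: 0.0
```

```bash
python3 - <<'E'
from h import *
c=imaging.get_calibration("wrist"); t,r,o=pose(); print(t,o["ee_rot"],o["wrist_force"])
im=imaging.snapshot("wrist"); cv2.imwrite("pics/end.png",im[:,:,::-1])
hsv=cv2.cvtColor(im,cv2.COLOR_RGB2HSV); H,S,V=[hsv[...,i].astype(int) for i in range(3)]
b=blobs(((H<8)|(H>172))&(S>110)&(V>60),15)
for p,a in b: print(p,a,onplane(c,*p,.159).round(4),onplane(c,*p,.117).round(4))
E
```

```text
[ 0.57184075 -0.22977878  0.24733074] [-3.13889229e+00  4.67146703e-05  1.15643102e+00] [-0.0411441   0.6972395  -1.26644142]
[237.3, 185.3] 144 [ 0.5505 -0.1957  0.159 ] [ 0.5423 -0.2011  0.117 ]
[272.0, 213.0] 73 [ 0.5655 -0.2259  0.159 ] [ 0.5598 -0.2361  0.117 ]
[325.8, 218.1] 150 [ 0.6018 -0.2463  0.159 ] [ 0.6017 -0.2597  0.117 ]
[293.0, 220.7] 75 [ 0.5778 -0.2381  0.159 ] [ 0.574  -0.2501  0.117 ]
```

View pics/end.png

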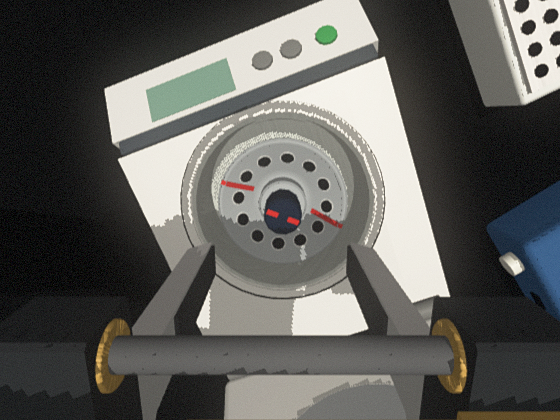

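The last picture shows the rotor in the bowl: knob marks at (272,213) and (293,221) put its axis at about (0.5717, −0.232), the gripper is clear, and the slots still line up with the dogs. A 23 N push would have overrun the spring balls, so that stop was the flange. I hand in.

```bash
python3 -c "
from bench import robot
print(robot.close_job())"
```

```text
the job is handed in; nothing more can be done
None
```

I handed the job in at about 22 s with the rotor pressed to a hard stop at home height on the spindle flange and the gripper clear; the highest force read was about 19 N at the wrist, and the hand-in gave no verdict.

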